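# Lay the loose eggs in the egg tray

### The job

Put the two eggs that lie on the worktop into the two empty dimples of the wooden egg tray, one egg in each, lying lengthwise along the tray like the egg that is already there. They are raw: hold them lightly, set each one down gently without dropping or pressing it, and do not knock eggs together. Leave the egg already in the tray in its dimple, and do not push the tray, the kitchen timer or the mug about.

Things in the scene. Friction and masses are not known exactly. Their poses are not given: they have to be found in the camera images.
- tray: Low wooden egg tray, loose, 0.7 kg, 92 mm (x) by 244 mm (y) by 18 mm high. Origin at the centre of its underside, z up. Three oval dimples in one row along its y axis, 80 mm between centres, 12 mm deep, 61 mm (y) by 49 mm (x) at the rim. An egg lies in one with its long axis along the tray's y and stands 33 mm proud of the rim; fingertips beside it must stay above the rim.
- egg_a_center (a point): Middle of egg_a (22.5 mm above what it lies on); the frame is the egg's.
- egg_b_center (a point): Middle of egg_b; the frame is the egg's.
- egg_c_center (a point): Middle of egg_c; the frame is the egg's.
- egg_a: Brown hen's egg lying on its side, 58 mm long (own x axis), 45 mm across. Origin on the shell, 22.5 mm from the middle. At the start it lies on the worktop left of the tray. Fragile: grip it lightly across its waist; it bears 65 N from each finger, 35 N against the tray and a fall of 10 mm.
- egg_b: Brown hen's egg lying on its side, 58 mm long (own x axis), 45 mm across. Origin on the shell, 22.5 mm from the middle. At the start it lies on the worktop left of the tray. Fragile: grip it lightly across its waist; it bears 65 N from each finger, 35 N against the tray and a fall of 10 mm.
- egg_c: Brown hen's egg lying on its side, 58 mm long (own x axis), 45 mm across. Origin on the shell, 22.5 mm from the middle. It lies in the tray's left dimple (the one at the tray's +y end) from the start and stays there. Fragile: grip it lightly across its waist; it bears 65 N from each finger, 35 N against the tray and a fall of 10 mm.
- timer: Round kitchen timer with a red top, 66 mm across, 58 mm high, standing on the worktop among the two loose eggs; bystander. Origin at the centre of its underside.
- mug: Light mug, 85 mm across, 86 mm high, standing far to the left; bystander. Origin at the centre of its underside.
- pocket_left (a point): Where the middle of an egg lies when it is seated in this dimple (at the tray's +y end; holds egg_c at the start): 28.5 mm above the worktop, 10.5 mm above the rim. Axes are the tray's.
- pocket_middle (a point): Where the middle of an egg lies when it is seated in this dimple (middle of the tray; empty at the start): 28.5 mm above the worktop, 10.5 mm above the rim. Axes are the tray's.
- pocket_right (a point): Where the middle of an egg lies when it is seated in this dimple (at the tray's -y end; empty at the start): 28.5 mm above the worktop, 10.5 mm above the rim. Axes are the tray's.
Mind the look-alikes: they are no part of the job. Leave any blue look-alike of the egg_b alone.

How it is judged:
By the outcome, as a careful person would: the job done as asked, in the order asked, and still so for the second after the job is handed in, with the robot touching nothing.
It also fails if it takes over 58 s, if anything falls off the work surface, if the arm or the gripper's body presses on something with over 40 N, if the wrist force passes 120 N, or if a joint passes its speed limit or range.

### The arm

A 6-joint arm with a two-finger parallel gripper is mounted at the origin on a cart in front of the work surface, level with it; the furniture and walls round the work are solid. World frame = base frame: x ahead of the robot, y to its left, z up, the work surface at z = 0. Lengths are in m, angles in rad, forces in N, time in s.
With the tool pointing down it reaches from about 0.225 to 0.875 m from the base axis. Payload 3.4 kg.
Tool frame: the origin (TCP) lies at the very end of the fingers, on their centre line; the grasp point (between the pads) lies behind it (manip.grasp_offset is the z of the grasp point in the tool frame, in m); z points along the fingers, y is the line along which they close (so a half turn about z gives the same grasp; the last joint's range is limited). The gripper opens to 85 mm and grips with 20 to 120 N. Pads are 22 mm wide; open, the fingers measure 114 mm over their backs; the gripper's body (76 mm by 85 mm) begins 54 mm behind the grasp point. The pads swing forward as they close: fully open they stand 13 mm farther back than shut.
Start: joints at [-1.29, 0.276, 1.505, -0, 1.361, -0.121], TCP at [0.225, -0.529, 0.231] pointing down, gripper open.
Joint ranges: [-2.89, 2.89], [-0.75, 2.08], [0.22, 2.7], [-1.18, 4.32], [0.11, 2.71], [-2.7, 2.7]. Speed limits (rad/s): [2.57, 2.57, 3.14, 3.14, 3.14, 3.14].

### API

Orientations are given as a unit quaternion [w, x, y, z].
In Python, from rig import manip gives the robot as it stands.
- The arm moves only by the shell command python3 -m pendant 'ROWS' [FORCE]. ROWS is JSON, a list of rows, each an object of numbers: "dx", "dy", "dz": the shift along the tool's x, y, z in m; "rx", "ry", "rz": the turn, a rotation vector about the tool's x, y, z in degrees; "hand": the finger opening in m, from 0 to 0.0854. In form: [{"dx": .., "dy": .., "dz": .., "rx": .., "ry": .., "rz": .., "hand": ..}, ...]. A call has 1 to 12 rows; each row shifts and turns the commanded pose from where the row before left it, along the tool's axes as they then stand; what a row does not reach is not made up. A row lasts 1/12 s, in which the tool goes at most 41.7 mm and 7.16 degrees, less where a joint would pass 70% of its speed; a pose out of reach is approached as far as the arm can. A call is refused whole if a number of a shift passes 0.0417 or a number of a turn 7.16, either way. A call with a gripper value outside its range is refused whole. The fingers move at their own pace and stop on an object; FORCE is the grip in N (left out, the last holds). Time passes only in rows, so rows that do not move let the fingers close. It gives the time, the measured TCP pose, the force, the opening and the grip force at its end, in the units of the state.
- manip.get_state(): the state, without advancing time (a new reading comes with each control period).
- manip.get_image(name): name is "scene" or "top" or "wrist"; returns a dict with "frame" (384x512x3 uint8, red, green, blue), "fx", "fy", "cx", "cy" (pixels), "distortion" ([k1, k2, p1, p2, k3] as OpenCV has them; the pictures are not rectified), "position" and "attitude" of the camera in the world; the wrist camera has in their place "mount" (4x4, takes a point from camera to tool coordinates, whose origin is the TCP and whose axes are the flange's). Camera axes: x right, y up, looking along -z (the intrinsics and any distortion apply to the point x, -y, -z); pixel columns grow to the right and rows downward; lengths in m; the calibration is good to about 2 mm. A picture is of the moment at which its call begins: read the wrist's pose just before it. There is no depth.
- manip.sign_off(): hands the job in; it is judged then, once.
The state is a dict: "clock": time; "qpos": joint angles; "qd": joint speeds; "effort": joint torques, N m; "position": TCP position; "ee_rot": TCP orientation; "contact_force": force on the tool from outside, world axes, zero at the start; "moment": the same for the moment, N m; "width": finger opening in m; "gripper_force": force on a finger pad.
Only numpy, scipy, OpenCV 4.12 (cv2) and the standard library are available. Lean on these libraries where they do the work, as an engineer would, in place of code of your own. Each camera call takes 0.05 s, during which the arm holds its last target. There are 200 camera calls.

## Working session

There is one attempt and no reset: what is moved stays moved. The work goes in short steps, Python scripts to look and compute and a shell command to move; the robot and the scene stay as the last step left them, time stands still between calls to the robot, and variables do not carry over. Pictures are saved under pics/ and viewed, at most 10 in all, crops included, and the job is handed in when it is done.

```bash
ls; mkdir -p pics
python3 - <<'E'
from rig import manip
import cv2,numpy as np,pickle
s=manip.get_state();print(s, manip.grasp_offset)
d={}
for n in("scene","top","wrist"):
    im=manip.get_image(n);d[n]=im
    print(n,{k:v for k,v in im.items() if k!='frame'})
d['state']=s
pickle.dump(d,open('d0.pkl','wb'))
a=np.hstack([d['top']['frame'],d['scene']['frame']])
cv2.imwrite('pics/a.png',cv2.resize(d['top']['frame'][:,:,::-1],(800,600)))
cv2.imwrite('pics/b.png',cv2.resize(d['scene']['frame'][:,:,::-1],(800,600)))
E
```

```text
pics
{'clock': 0.0, 'qpos': array([-1.28999410e+00,  2.76608487e-01,  1.50608039e+00, -1.43092802e-05,
        1.36071296e+00, -1.20986947e-01]), 'qd': array([-2.27810213e-03, -1.36712211e-03,  9.91213378e-05, -9.59414679e-04,
        1.32179553e-04,  5.71717913e-04]), 'effort': array([-9.16288154e-04, -4.16783845e+01, -2.45808131e+01, -1.68753236e-04,
        1.11560914e-02,  4.72215078e-06]), 'position': array([ 0.22471873, -0.52872006,  0.23045303]), 'ee_rot': array([-9.01149486e-04,  9.79887759e-01,  1.99547393e-01, -7.91807631e-05]), 'contact_force': array([-0.14804447,  0.37730281, -0.36802082]), 'moment': array([ 0.04477296, -0.00829878,  0.0044735 ]), 'gripper_force': 0.0, 'width': 0.08579202679027292} -0.0187
scene {'fx': 366.38952296083676, 'fy': 366.38952296083676, 'cx': 255.08756498781926, 'cy': 189.40251757298367, 'distortion': array([0.0344594, 0.       , 0.       , 0.       , 0.       ]), 'position': array([-0.32237419,  0.6208541 ,  0.67944304]), 'attitude': array([-0.45247206, -0.2483639 ,  0.39638854,  0.75924998])}
top {'fx': 393.7394874999284, 'fy': 393.7394874999284, 'cx': 256.5262288373278, 'cy': 199.33770042149453, 'distortion': array([-0.03611013,  0.        ,  0.        ,  0.        ,  0.        ]), 'position': array([0.43963674, 0.17878662, 1.28946522]), 'attitude': array([-0.69786359, -0.01973426,  0.02076878,  0.71565748])}
wrist {'fx': 341.5941826093628, 'fy': 341.5941826093628, 'cx': 254.9375202754233, 'cy': 190.42039868382278, 'distortion': array([-0.01832034,  0.        ,  0.        ,  0.        ,  0.        ]), 'mount': array([[ 8.71770640e-04,  9.55281570e-01,  2.95696401e-01,
         7.43587698e-02],
       [ 9.99999210e-01, -5.64930072e-04, -1.12312041e-03,
         1.91983831e-04],
       [-9.05848444e-04,  2.95697147e-01, -9.55281308e-01,
        -1.41769226e-01],
       [ 0.00000000e+00,  0.00000000e+00,  0.00000000e+00,
         1.00000000e+00]])}
```

View pics/a.png

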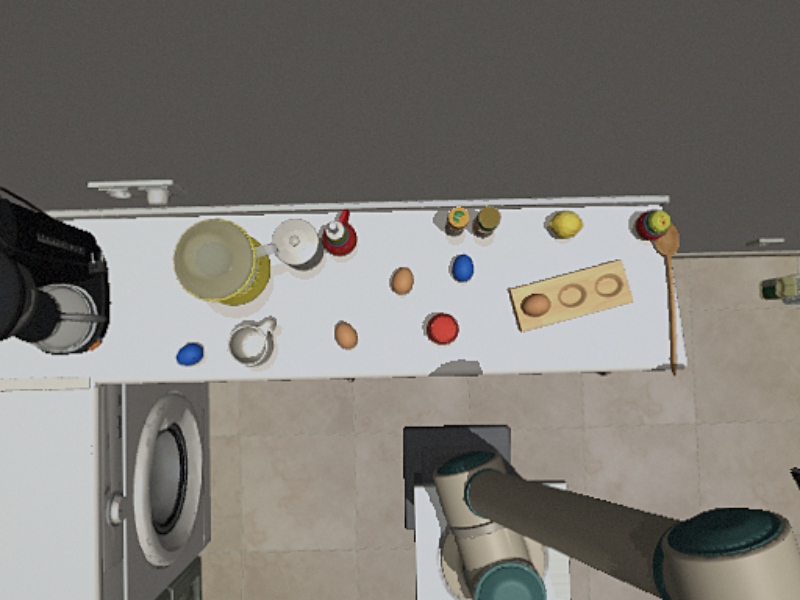

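View pics/b.png

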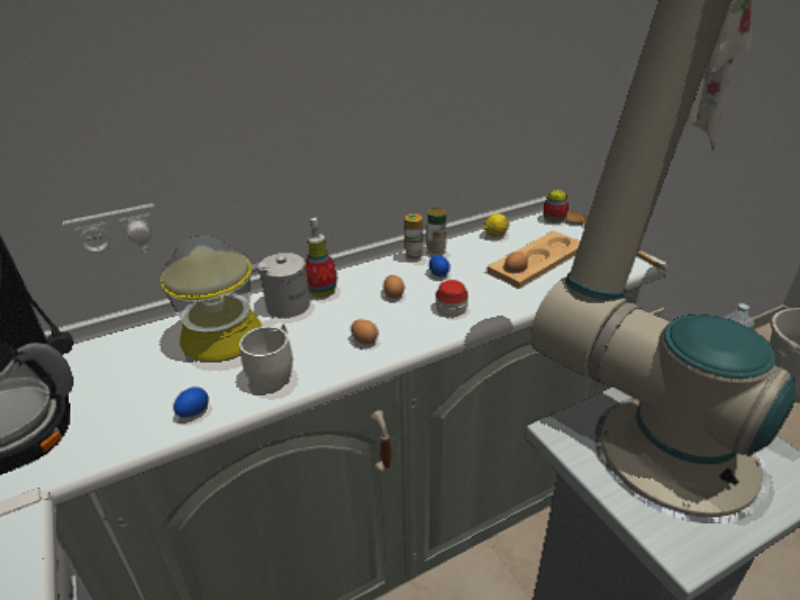

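The top view (800x600) shows:
- **Brown eggs:** loose at (402,280) and (346,334), and one in the tray at (536,304).
- **Blue look-alikes:** (463,268) and (190,354). The task rules these out.
- **Other objects:** timer at (443,328), mug at (250,343), empty dimples at (572,295) and (608,286).

I take the two loose brown eggs as egg_a and egg_b, because they match the description in colour and position.

```bash
cat > h.py <<'E'
import numpy as np,cv2
from scipy.spatial.transform import Rotation as R
def rot(q): return R.from_quat([q[1],q[2],q[3],q[0]]).as_matrix()
def cam(im,st=None):
    if 'mount' in im:
        T=np.eye(4);T[:3,:3]=rot(st['ee_rot']);T[:3,3]=st['position'];T=T@im['mount'];return T[:3,:3],T[:3,3]
    return rot(im['attitude']),np.array(im['position'])
def ray(im,uv,st=None):
    K=np.array([[im['fx'],0,im['cx']],[0,im['fy'],im['cy']],[0,0,1.]])
    p=cv2.undistortPoints(np.array(uv,float).reshape(-1,1,2),K,im['distortion'])[:,0]
    Rm,c=cam(im,st);d=np.c_[p[:,0],-p[:,1],-np.ones(len(p))]@Rm.T
    return c,d/np.linalg.norm(d,axis=1)[:,None]
def plane(im,uv,z,st=None):
    c,d=ray(im,uv,st);return c+d*((z-c[2])/d[:,2])[:,None]
def project(im,P,st=None):
    K=np.array([[im['fx'],0,im['cx']],[0,im['fy'],im['cy']],[0,0,1.]])
    Rm,c=cam(im,st);q=(np.atleast_2d(P)-c)@Rm*[1,-1,-1]
    return cv2.projectPoints(q,np.zeros(3),np.zeros(3),K,im['distortion'])[0][:,0]
def tri(rays):
    A=np.zeros((3,3));b=np.zeros(3)
    for c,d in rays:
        d=np.ravel(d);M=np.eye(3)-np.outer(d,d);A+=M;b+=M@c
    X=np.linalg.solve(A,b)
    return X,[float(np.linalg.norm((np.eye(3)-np.outer(np.ravel(d),np.ravel(d)))@(X-c))) for c,d in rays]
def blobs(im,lo,hi,amin=60,amax=1e9):
    hsv=cv2.cvtColor(im['frame'],cv2.COLOR_RGB2HSV);m=cv2.inRange(hsv,np.array(lo),np.array(hi))
    m=cv2.morphologyEx(m,cv2.MORPH_OPEN,np.ones((3,3),np.uint8))
    cs=cv2.findContours(m,cv2.RETR_EXTERNAL,cv2.CHAIN_APPROX_NONE)[0]
    return [c for c in cs if amin<cv2.contourArea(c)<amax]
E
python3 - <<'E'
from h import *;import pickle
d=pickle.load(open('d0.pkl','rb'))
t,s=d['top'],d['scene']
for im,pts in((t,[(402,280),(346,334),(536,304),(516,318),(590,275),(572,295)]),(s,[(394,287),(365,332),(516,261),(540,262)])):
    hsv=cv2.cvtColor(im['frame'],cv2.COLOR_RGB2HSV)
    print([(p,hsv[int(p[1]*.64),int(p[0]*.64)].tolist()) for p in pts])
    for c in blobs(im,(3,95,70),(14,220,255),40,3000):
        e=cv2.fitEllipse(c);print(np.round(e[0],1),np.round(e[1],1),round(e[2]),cv2.contourArea(c))
c=cv2.resize(t['frame'][150:235,190:420,::-1],(800,296),interpolation=cv2.INTER_CUBIC);cv2.imwrite('pics/c.png',c)
E
```

```text
[((402, 280), [14, 122, 193]), ((346, 334), [14, 119, 191]), ((536, 304), [14, 120, 189]), ((516, 318), [11, 81, 44]), ((590, 275), [22, 85, 201]), ((572, 295), [19, 95, 199])]
[342.7 194.3] [12.2 14.4] 62 111.0
[257.5 179.9] [11.6 15.8] 17 137.0
[((394, 287), [13, 143, 155]), ((365, 332), [14, 138, 151]), ((516, 261), [13, 138, 151]), ((540, 262), [16, 124, 200])]
[233.  210.8] [11.5 16.3] 114 144.5
[251.7 181.9] [10.4 12.3] 132 98.5
[330.5 166. ] [ 9.6 13. ] 92 87.0
```

View pics/c.png

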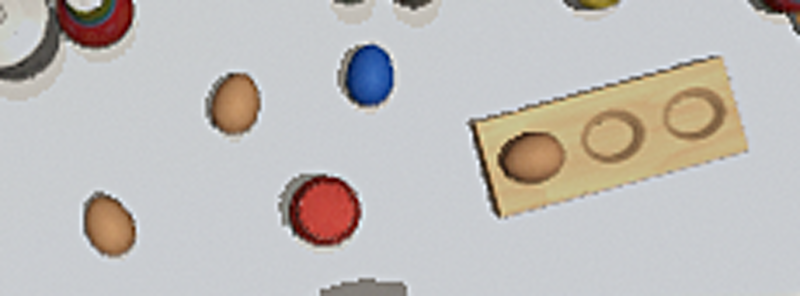

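The crop confirms it: loose brown eggs at crop (236,103) and (109,225), a blue look-alike at (369,75) to leave alone, the timer at (325,210), and empty dimples at (612,136) and (694,113).

Run:
```python
from h import *;import pickle
d=pickle.load(open('d0.pkl','rb'))
t,s=d['top'],d['scene']
def eg(im,near,lo=(3,70,40),hi=(16,255,255)):
    B=[(cv2.fitEllipse(c),c) for c in blobs(im,lo,hi,40,3000)]
    return min(B,key=lambda b:np.hypot(*(np.array(b[0][0])-near)))
for n,pt,ps in(('A?',(257,179),(252,183)),('B?',(221,214),(233,212)),('C',(343,195),(330,166))):
    et,ct=eg(t,pt);es,cs=eg(s,ps)
    X,r=tri([ray(t,[et[0]]),ray(s,[es[0]])])
    print(n,np.round(et[0],1),np.round(et[1],1),round(et[2]),np.round(es[0],1),np.round(es[1],1),'X',X.round(4),np.round(r,4),'plane',plane(t,[et[0]],.0225 if n!='C' else .0285).round(4),plane(s,[es[0]],.0225 if n!='C' else .0285).round(4))
    # axis from contour on plane
    P=plane(t,ct[:,0].astype(float),.0225)[:,:2];e=cv2.fitEllipse((P*1e4).astype(np.float32))
    print('  size mm',np.round(np.array(e[1])/10,1),'long axis yaw deg',round((e[2]+90)%180,1))
# tray
for c in blobs(t,(15,50,60),(28,200,255),800,20000):
    r=cv2.minAreaRect(c);
    if 300<r[0][0]<410 and 160<r[0][1]<220:
        b=cv2.boxPoints(r);P=plane(t,b,.018);print('tray',b.round(1).tolist(),P.round(4).tolist(),[np.linalg.norm(P[i]-P[i-1]).round(4) for i in range(4)])
for c in blobs(t,(0,170,60),(8,255,255),80,3000)+blobs(t,(172,150,60),(180,255,255),80,3000):
    m=cv2.minEnclosingCircle(c);print('red',np.round(m,1) if 0 else m,plane(t,[m[0]],.058).round(3))
for n,uv in(('blue',(463,268)),('mug',(250,343)),('wrist end',(443,370))): print(n,plane(t,[np.array(uv)*.64],.02).round(3))
```

```text
A? [257.4 179.4] [12.7 16.5] 13 [251.5 183.1] [11.5 14.5] X [0.5771 0.172  0.0212] [0.0004 0.0004] plane [[0.5768 0.1717 0.0225]] [[0.5756 0.1732 0.0225]]
  size mm [41.2 53.7] long axis yaw deg 165.9
B? [221.1 214.6] [12.5 16.6] 154 [232.9 211.9] [13.8 17. ] X [0.466  0.2914 0.0222] [0.0002 0.0002] plane [[0.4659 0.2912 0.0225]] [[0.4658 0.2916 0.0225]]
  size mm [40.  53.5] long axis yaw deg 25.2
C [342.3 194.7] [13.6 18. ] 85 [341.9 166.4] [20.3 43.5] X [ 0.5072 -0.1151  0.0352] [0.0203 0.0203] plane [[ 0.5199 -0.1002  0.0285]] [[ 0.5068 -0.1419  0.0285]]
  size mm [44.1 58.4] long axis yaw deg 94.2
tray [[325.5, 184.60000610351562], [397.3999938964844, 165.3000030517578], [404.79998779296875, 192.8000030517578], [332.8999938964844, 212.10000610351562]] [[0.5547, -0.049, 0.018], [0.6124, -0.2871, 0.018], [0.5218, -0.3072, 0.018], [0.4649, -0.0699, 0.018]] [np.float64(0.0922), np.float64(0.2449), np.float64(0.0928), np.float64(0.244)]
red ((284.1428527832031, 209.35714721679688), 8.561111450195312) [[0.477 0.091 0.058]]
blue [[0.6   0.045 0.02 ]]
mug [[0.455 0.489 0.02 ]]
wrist end [[0.39  0.092 0.02 ]]
```

```bash
cat >> h.py <<'E'
def togo(x,y,z,yaw):
    """tool-frame shift to the point (after levelling), rz to tool-x yaw, tilt error"""
    from rig import manip
    s=manip.get_state();M=rot(s['ee_rot']);th=np.degrees(np.arctan2(M[1,0],M[0,0]))
    d=M.T@(np.array([x,y,z])-s['position'])
    print('t',round(s['clock'],2),'pos',s['position'].round(4),'yaw',th.round(2),'zaxis',M[:,2].round(4),'w',round(s['width'],4),'gf',round(s['gripper_force'],1),'F',s['contact_force'].round(1),'| shift mm',(d*1e3).round(1),'rz',round((th-yaw+180)%360-180,1))
E
python3 -m pendant '[{"dx":0.0299,"dy":-0.0254},{"dx":0.0299,"dy":-0.0254},{"dx":0.0299,"dy":-0.0254},{"dx":0.0299,"dy":-0.0254},{"dx":0.0299,"dy":-0.0254},{"dx":0.0299,"dy":-0.0254},{"dx":0.0299,"dy":-0.0254},{"dx":0.0299,"dy":-0.0254},{"dx":0.0299,"dy":-0.0254},{"dx":0.0299,"dy":-0.0254}]' 20
python3 -m pendant '[{"dx":0.0299,"dy":-0.0254},{"dx":0.0299,"dy":-0.0254},{"dx":0.0299,"dy":-0.0254},{"dx":0.0299,"dy":-0.0254},{"dx":0.0299,"dy":-0.0254},{"dx":0.0299,"dy":-0.0254},{"dx":0.0299,"dy":-0.0254},{"dx":0.0299,"dy":-0.0254},{"dx":0.0299,"dy":-0.0254},{"dx":0.0299,"dy":-0.0254}]'
python3 -m pendant '[{"rz":-7.145},{"rz":-7.145},{"rz":-7.145},{"rz":-7.145},{"rz":-7.145},{"rz":-7.145},{"rz":-7.145},{"rz":-7.145},{"rz":-7.145},{"rz":-7.145}]'
python3 -m pendant '[{"rz":-7.145},{"rz":-7.145},{"rz":-7.145},{"rz":-7.145},{"rz":-7.145},{"rz":-7.145},{"rz":-7.145},{"rz":-7.145},{"rz":-7.145},{"rz":-7.145},{}]'
python3 - <<'E'
from h import *;from rig import manip;import pickle
togo(.577,.172,.05,165.9)
st=manip.get_state();im=manip.get_image('wrist');pickle.dump((st,im),open('w1.pkl','wb'))
for c in blobs(im,(3,70,40),(16,255,255),200,9000):
    e=cv2.fitEllipse(c);P=plane(im,c[:,0].astype(float),.0225,st)[:,:2];f=cv2.fitEllipse((P*1e4).astype(np.float32))
    print(np.round(e[0]),np.round(e[1]),'centre',plane(im,[e[0]],.0225,st).round(4),'mm',np.round(np.array(f[1])/10,1),'yaw',round((f[2]+90)%180,1))
cv2.imwrite('pics/w1.png',im['frame'][:,:,::-1])
E
```

```text
t 0.15 pos [ 0.2247 -0.5288  0.2306] yaw 23.02 zaxis [-4.0e-04  1.3e-03 -1.0e+00] w 0.0857 gf 0.0 F [-0.  -0.6  0.2] | shift mm [ 598.2 -507.   181.4] rz -142.9invalid input
invalid input
invalid input
invalid input
```

View pics/w1.png

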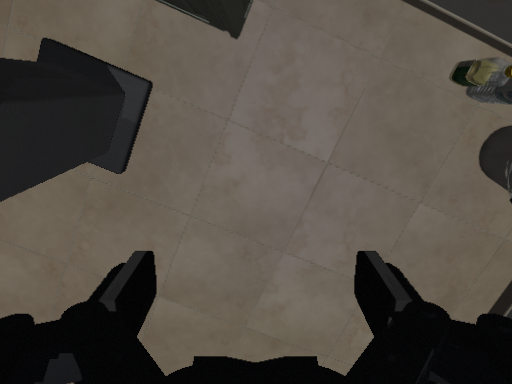

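The moves were refused, probably because each row needs every key, so this picture shows only the floor with the open fingers at the bottom. I'll test one complete row.

```bash
python3 -m pendant '[{"dx":0.0299,"dy":-0.0254,"dz":0,"rx":0,"ry":0,"rz":0,"hand":0.085}]' 20; python3 -m pendant '[{"dx":0.0299,"dy":-0.0254,"dz":0,"rx":0,"ry":0,"rz":0,"hand":0.085}]'
```

```text
clock: 0.28
position: [0.2406, -0.4997, 0.2305]
ee_rot: [0.002, 0.98, 0.197, -0.001]
contact_force: [1.7, -0.1, 0.5]
width: 0.0851
gripper_force: 0.0
clock: 0.37
position: [0.2598, -0.4596, 0.2305]
ee_rot: [-0.0, 0.98, 0.198, -0.0]
contact_force: [1.1, -0.1, 0.4]
width: 0.0851
gripper_force: 0.0
```

```bash
python3 -m pendant '[{"dx":0.0299,"dy":-0.0254,"dz":0,"rx":0,"ry":0,"rz":0,"hand":0.085},{"dx":0.0299,"dy":-0.0254,"dz":0,"rx":0,"ry":0,"rz":0,"hand":0.085},{"dx":0.0299,"dy":-0.0254,"dz":0,"rx":0,"ry":0,"rz":0,"hand":0.085},{"dx":0.0299,"dy":-0.0254,"dz":0,"rx":0,"ry":0,"rz":0,"hand":0.085},{"dx":0.0299,"dy":-0.0254,"dz":0,"rx":0,"ry":0,"rz":0,"hand":0.085},{"dx":0.0299,"dy":-0.0254,"dz":0,"rx":0,"ry":0,"rz":0,"hand":0.085},{"dx":0.0299,"dy":-0.0254,"dz":0,"rx":0,"ry":0,"rz":0,"hand":0.085},{"dx":0.0299,"dy":-0.0254,"dz":0,"rx":0,"ry":0,"rz":0,"hand":0.085},{"dx":0.0299,"dy":-0.0254,"dz":0,"rx":0,"ry":0,"rz":0,"hand":0.085}]'
python3 -m pendant '[{"dx":0.0299,"dy":-0.0254,"dz":0,"rx":0,"ry":0,"rz":0,"hand":0.085},{"dx":0.0299,"dy":-0.0254,"dz":0,"rx":0,"ry":0,"rz":0,"hand":0.085},{"dx":0.0299,"dy":-0.0254,"dz":0,"rx":0,"ry":0,"rz":0,"hand":0.085},{"dx":0.0299,"dy":-0.0254,"dz":0,"rx":0,"ry":0,"rz":0,"hand":0.085},{"dx":0.0299,"dy":-0.0254,"dz":0,"rx":0,"ry":0,"rz":0,"hand":0.085},{"dx":0.0299,"dy":-0.0254,"dz":0,"rx":0,"ry":0,"rz":0,"hand":0.085},{"dx":0.0299,"dy":-0.0254,"dz":0,"rx":0,"ry":0,"rz":0,"hand":0.085},{"dx":0.0299,"dy":-0.0254,"dz":0,"rx":0,"ry":0,"rz":0,"hand":0.085},{"dx":0.0299,"dy":-0.0254,"dz":0,"rx":0,"ry":0,"rz":0,"hand":0.085}]'
python3 -m pendant '[{"dx":0,"dy":0,"dz":0,"rx":0,"ry":0,"rz":-7.15,"hand":0.085},{"dx":0,"dy":0,"dz":0,"rx":0,"ry":0,"rz":-7.15,"hand":0.085},{"dx":0,"dy":0,"dz":0,"rx":0,"ry":0,"rz":-7.15,"hand":0.085},{"dx":0,"dy":0,"dz":0,"rx":0,"ry":0,"rz":-7.15,"hand":0.085},{"dx":0,"dy":0,"dz":0,"rx":0,"ry":0,"rz":-7.15,"hand":0.085},{"dx":0,"dy":0,"dz":0,"rx":0,"ry":0,"rz":-7.15,"hand":0.085},{"dx":0,"dy":0,"dz":0,"rx":0,"ry":0,"rz":-7.15,"hand":0.085},{"dx":0,"dy":0,"dz":0,"rx":0,"ry":0,"rz":-7.15,"hand":0.085},{"dx":0,"dy":0,"dz":0,"rx":0,"ry":0,"rz":-7.15,"hand":0.085},{"dx":0,"dy":0,"dz":0,"rx":0,"ry":0,"rz":-7.15,"hand":0.085}]'
python3 -m pendant '[{"dx":0,"dy":0,"dz":0,"rx":0,"ry":0,"rz":-7.15,"hand":0.085},{"dx":0,"dy":0,"dz":0,"rx":0,"ry":0,"rz":-7.15,"hand":0.085},{"dx":0,"dy":0,"dz":0,"rx":0,"ry":0,"rz":-7.15,"hand":0.085},{"dx":0,"dy":0,"dz":0,"rx":0,"ry":0,"rz":-7.15,"hand":0.085},{"dx":0,"dy":0,"dz":0,"rx":0,"ry":0,"rz":-7.15,"hand":0.085},{"dx":0,"dy":0,"dz":0,"rx":0,"ry":0,"rz":-7.15,"hand":0.085},{"dx":0,"dy":0,"dz":0,"rx":0,"ry":0,"rz":-7.15,"hand":0.085},{"dx":0,"dy":0,"dz":0,"rx":0,"ry":0,"rz":-7.15,"hand":0.085},{"dx":0,"dy":0,"dz":0,"rx":0,"ry":0,"rz":-7.15,"hand":0.085},{"dx":0,"dy":0,"dz":0,"rx":0,"ry":0,"rz":-7.15,"hand":0.085},{"dx":0,"dy":0,"dz":0,"rx":0,"ry":0,"rz":0,"hand":0.085}]'
cat > look.py <<'E'
from h import *;from rig import manip;import pickle,sys
st=manip.get_state();im=manip.get_image('wrist');pickle.dump((st,im),open(sys.argv[1]+'.pkl','wb'))
for c in blobs(im,(3,70,40),(16,255,255),200,9000):
    e=cv2.fitEllipse(c);P=plane(im,c[:,0].astype(float),.0225,st)[:,:2];f=cv2.fitEllipse((P*1e4).astype(np.float32))
    print(np.round(e[0]),np.round(e[1]),'centre',plane(im,[e[0]],.0225,st).round(4),'mm',np.round(np.array(f[1])/10,1),'yaw',round((f[2]+90)%180,1))
cv2.imwrite('pics/%s.png'%sys.argv[1],im['frame'][:,:,::-1])
E
python3 -c "
from h import *
togo(.577,.172,.05,165.9)"; python3 look.py w2
```

```text
clock: 1.12
position: [0.4186, -0.1416, 0.2314]
ee_rot: [0.0, 0.98, 0.199, 0.0]
contact_force: [1.0, -0.9, 0.4]
width: 0.0854
gripper_force: 0.0
clock: 1.87
position: [0.5769, 0.1742, 0.2311]
ee_rot: [0.0, 0.98, 0.2, -0.0]
contact_force: [0.7, -0.6, 0.2]
width: 0.0852
gripper_force: 0.0
clock: 2.7
position: [0.5764, 0.1721, 0.231]
ee_rot: [-0.0, 0.676, 0.737, -0.0]
contact_force: [0.1, 0.1, 0.2]
width: 0.0849
gripper_force: 0.0
clock: 3.62
position: [0.5764, 0.1721, 0.231]
ee_rot: [-0.0, 0.121, 0.993, -0.0]
contact_force: [-0.2, 0.3, -0.2]
width: 0.0852
gripper_force: 0.0
t 3.62 pos [0.5764 0.1721 0.231 ] yaw 166.13 zaxis [-6.e-04 -2.e-04 -1.e+00] w 0.0852 gf 0.0 F [-0.2  0.3 -0.2] | shift mm [-7.00e-01  1.00e-01  1.81e+02] rz 0.2
[ 11. 177.] [18. 37.] centre [[ 0.5305 -0.0864  0.0225]] mm [17.6 44.6] yaw 127.0
[  4. 170.] [10. 37.] centre [[ 0.5214 -0.0909  0.0225]] mm [10.1 42. ] yaw 151.9
[255. 159.] [41. 54.] centre [[0.5742 0.1711 0.0225]] mm [42.8 57.5] yaw 164.0
[ 25. 163.] [ 21. 103.] centre [[ 0.5199 -0.0649  0.0225]] mm [ 24.1 100. ] yaw 10.5
[353.  20.] [45. 54.] centre [[0.4676 0.2925 0.0225]] mm [38.4 51. ] yaw 44.2
```

The close view agrees with the top view to within 3 mm: A is at about (0.5755, 0.1715) with yaw about 165°. I'll descend and grip at the minimum force of 20 N.

```bash
python3 -m pendant '[{"dx":0.001,"dy":0,"dz":0.034,"rx":0,"ry":0,"rz":0.5,"hand":0.085},{"dx":0,"dy":0,"dz":0.034,"rx":0,"ry":0,"rz":0.5,"hand":0.085},{"dx":0,"dy":0,"dz":0.034,"rx":0,"ry":0,"rz":0,"hand":0.085},{"dx":0,"dy":0,"dz":0.034,"rx":0,"ry":0,"rz":0,"hand":0.085},{"dx":0,"dy":0,"dz":0.030,"rx":0,"ry":0,"rz":0,"hand":0.085},{"dx":0,"dy":0,"dz":0.020,"rx":0,"ry":0,"rz":0,"hand":0.085},{"dx":0,"dy":0,"dz":0.015,"rx":0,"ry":0,"rz":0,"hand":0.085},{"dx":0,"dy":0,"dz":0.010,"rx":0,"ry":0,"rz":0,"hand":0.085},{"dx":0,"dy":0,"dz":0.0085,"rx":0,"ry":0,"rz":0,"hand":0.085},{"dx":0,"dy":0,"dz":0,"rx":0,"ry":0,"rz":0,"hand":0.06},{"dx":0,"dy":0,"dz":0,"rx":0,"ry":0,"rz":0,"hand":0.055},{"dx":0,"dy":0,"dz":0,"rx":0,"ry":0,"rz":0,"hand":0.052}]' 20
python3 look.py w3
```

```text
clock: 4.67
position: [0.5765, 0.1726, 0.0128]
ee_rot: [0.001, 0.131, 0.991, 0.0]
contact_force: [0.7, 0.4, -0.4]
width: 0.0525
gripper_force: 0.0
```

View pics/w3.png

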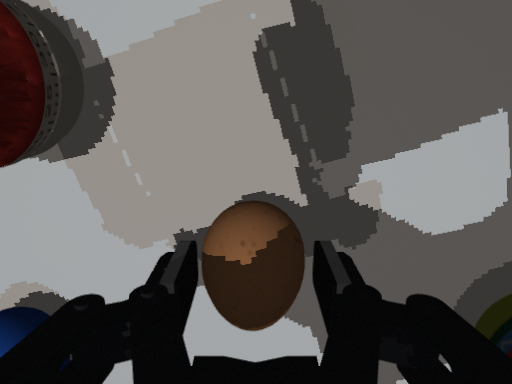

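The egg sits centred between the pads (centre about (253,265), pad edges at columns 197 and 314). Now checking the along-axis offset.

```bash
python3 -c "
from h import *;import pickle
st,im=pickle.load(open('w3.pkl','rb'))
print(plane(im,[(253,265)],.0225,st).round(4),project(im,st['position']+[0,0,.01],st))
togo(.5755,.1715,.0115,165)"
python3 -m pendant '[{"dx":0,"dy":0,"dz":0,"rx":0,"ry":0,"rz":0,"hand":0.048},{"dx":0,"dy":0,"dz":0,"rx":0,"ry":0,"rz":0,"hand":0.044},{"dx":0,"dy":0,"dz":0,"rx":0,"ry":0,"rz":0,"hand":0.041},{"dx":0,"dy":0,"dz":0,"rx":0,"ry":0,"rz":0,"hand":0.038},{"dx":0,"dy":0,"dz":0,"rx":0,"ry":0,"rz":0,"hand":0.036},{"dx":0,"dy":0,"dz":0,"rx":0,"ry":0,"rz":0,"hand":0.036}]' 20
```

```text
[[0.5748 0.1713 0.0225]] [[256.94610058 268.15381884]]
t 4.72 pos [0.5766 0.1726 0.0129] yaw 165.0 zaxis [ 2.4e-03  3.0e-04 -1.0e+00] w 0.052 gf 0.0 F [ 0.5 -0.4 -0.8] | shift mm [ 0.8 -1.3  1.4] rz -0.0
clock: 5.22
position: [0.5763, 0.1723, 0.0131]
ee_rot: [0.001, 0.13, 0.991, 0.0]
contact_force: [-1.3, -1.0, 6.1]
width: 0.0427
gripper_force: 19.9
```

```bash
python3 -m pendant '[{"dx":0,"dy":0,"dz":-0.004,"rx":0,"ry":0,"rz":0,"hand":0.036},{"dx":0,"dy":0,"dz":-0.008,"rx":0,"ry":0,"rz":0,"hand":0.036},{"dx":0,"dy":0,"dz":-0.012,"rx":0,"ry":0,"rz":0,"hand":0.036},{"dx":0,"dy":0,"dz":-0.02,"rx":0,"ry":0,"rz":0,"hand":0.036},{"dx":0,"dy":0,"dz":-0.025,"rx":0,"ry":0,"rz":0,"hand":0.036},{"dx":0,"dy":0,"dz":-0.025,"rx":0,"ry":0,"rz":0,"hand":0.036},{"dx":0,"dy":0,"dz":-0.02,"rx":0,"ry":0,"rz":0,"hand":0.036},{"dx":0,"dy":0,"dz":-0.01,"rx":0,"ry":0,"rz":0,"hand":0.036}]'
python3 look.py w4
python3 -c "
from h import *
togo(.5385,-.1783,.14,103.6)"
```

```text
clock: 5.88
position: [0.5771, 0.1728, 0.1392]
ee_rot: [0.002, 0.13, 0.991, 0.001]
contact_force: [0.5, -0.3, 0.1]
width: 0.0423
gripper_force: 20.5
[387.  12.] [31. 69.] centre [[0.4808 0.2917 0.0225]] mm [19.  47.3] yaw 71.7
t 5.93 pos [0.5777 0.1729 0.1401] yaw 165.02 zaxis [ 0.0069  0.0012 -1.    ] w 0.0425 gf 20.5 F [ 0.8 -0.2 -0.1] | shift mm [ -52.9 -349.4   -0.7] rz 61.4
```

View pics/w4.png

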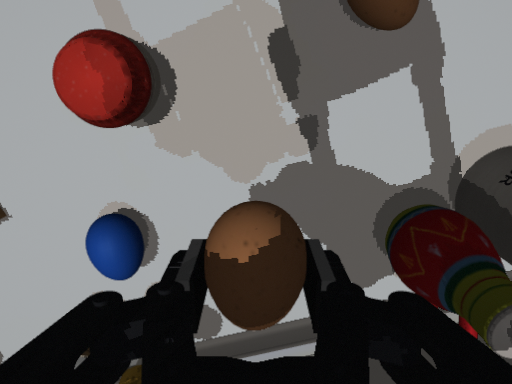

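The egg is held level at (256,265) with a 20 N grip. Next I turn to the tray's yaw and carry it over to the right dimple.

```bash
python3 -m pendant '[{"dx":0,"dy":0,"dz":0,"rx":0,"ry":0,"rz":3.4,"hand":0.036},{"dx":0,"dy":0,"dz":0,"rx":0,"ry":0,"rz":6.8,"hand":0.036},{"dx":0,"dy":0,"dz":0,"rx":0,"ry":0,"rz":6.8,"hand":0.036},{"dx":0,"dy":0,"dz":0,"rx":0,"ry":0,"rz":6.8,"hand":0.036},{"dx":0,"dy":0,"dz":0,"rx":0,"ry":0,"rz":6.8,"hand":0.036},{"dx":0,"dy":0,"dz":0,"rx":0,"ry":0,"rz":6.8,"hand":0.036},{"dx":0,"dy":0,"dz":0,"rx":0,"ry":0,"rz":6.8,"hand":0.036},{"dx":0,"dy":0,"dz":0,"rx":0,"ry":0,"rz":6.8,"hand":0.036},{"dx":0,"dy":0,"dz":0,"rx":0,"ry":0,"rz":6.8,"hand":0.036},{"dx":0,"dy":0,"dz":0,"rx":0,"ry":0,"rz":3.6,"hand":0.036}]'
python3 -m pendant '[{"dx":-0.0147,"dy":-0.0043,"dz":-0.005,"rx":0,"ry":0,"rz":0,"hand":0.036},{"dx":-0.0294,"dy":-0.0086,"dz":-0.005,"rx":0,"ry":0,"rz":0,"hand":0.036},{"dx":-0.0294,"dy":-0.0086,"dz":-0.005,"rx":0,"ry":0,"rz":0,"hand":0.036},{"dx":-0.0294,"dy":-0.0086,"dz":-0.005,"rx":0,"ry":0,"rz":0,"hand":0.036},{"dx":-0.0294,"dy":-0.0086,"dz":0,"rx":0,"ry":0,"rz":0,"hand":0.036},{"dx":-0.0294,"dy":-0.0086,"dz":0,"rx":0,"ry":0,"rz":0,"hand":0.036},{"dx":-0.0294,"dy":-0.0086,"dz":0,"rx":0,"ry":0,"rz":0,"hand":0.036},{"dx":-0.0294,"dy":-0.0086,"dz":0,"rx":0,"ry":0,"rz":0,"hand":0.036}]'
python3 -m pendant '[{"dx":-0.0294,"dy":-0.0086,"dz":0,"rx":0,"ry":0,"rz":0,"hand":0.036},{"dx":-0.0294,"dy":-0.0086,"dz":0,"rx":0,"ry":0,"rz":0,"hand":0.036},{"dx":-0.0294,"dy":-0.0086,"dz":0,"rx":0,"ry":0,"rz":0,"hand":0.036},{"dx":-0.0294,"dy":-0.0086,"dz":0,"rx":0,"ry":0,"rz":0,"hand":0.036},{"dx":-0.0294,"dy":-0.0086,"dz":0,"rx":0,"ry":0,"rz":0,"hand":0.036},{"dx":-0.0294,"dy":-0.0086,"dz":0,"rx":0,"ry":0,"rz":0,"hand":0.036},{"dx":-0.0147,"dy":-0.0043,"dz":0,"rx":0,"ry":0,"rz":0,"hand":0.036},{"dx":0,"dy":0,"dz":0,"rx":0,"ry":0,"rz":0,"hand":0.036},{"dx":0,"dy":0,"dz":0,"rx":0,"ry":0,"rz":0,"hand":0.036}]'
python3 look.py w5
python3 -c "
from h import *
togo(.5573,-.2561,.0191,103.6)"
```

```text
clock: 6.77
position: [0.5747, 0.1723, 0.1344]
ee_rot: [-0.001, 0.62, 0.784, -0.001]
contact_force: [0.0, 0.1, -0.9]
width: 0.0424
gripper_force: 20.5
clock: 7.43
position: [0.5638, -0.0583, 0.1547]
ee_rot: [-0.001, 0.618, 0.786, -0.0]
contact_force: [0.8, 1.0, -0.9]
width: 0.0426
gripper_force: 20.5
clock: 8.18
position: [0.5549, -0.2558, 0.1548]
ee_rot: [-0.001, 0.619, 0.785, 0.0]
contact_force: [0.0, 1.0, 0.1]
width: 0.0423
gripper_force: 20.5
[ 94. 279.] [  9. 156.] centre [[ 0.4322 -0.3825  0.0225]] mm [  9.7 140.8] yaw 178.1
[261. 276.] [ 98. 132.] centre [[ 0.5804 -0.3436  0.0225]] mm [ 91.8 136.4] yaw 121.7
t 8.23 pos [ 0.555  -0.2549  0.155 ] yaw 103.59 zaxis [-0.0015  0.0022 -1.    ] w 0.0425 gf 20.5 F [-0.8  0.7 -1. ] | shift mm [ -2.1   2.1 135.8] rz -0.0
```

View pics/w5.png

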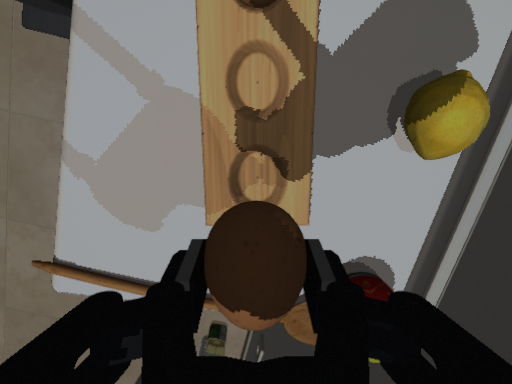

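The tray's end corners are at (206,224) and (309,224). The dimples are at about (258,178) and (257,80), and the held egg is at (256,264). I'll cast these onto the rim plane, and check the height by triangulating with the top view.

Run:
```python
from h import *;import pickle
st,im=pickle.load(open('w5.pkl','rb'));t=pickle.load(open('d0.pkl','rb'))['top']
g=cv2.cvtColor(im['frame'],cv2.COLOR_RGB2HSV)
# tray side edges: wood runs per row
L=[];Rr=[]
for r in list(range(20,110,6))+list(range(205,222,3)):
    w=np.where((g[r,:,1]>55)&(g[r,:,0]>8)&(g[r,:,0]<30))[0];w=w[(w>170)&(w<340)]
    L.append((w[0],r));Rr.append((w[-1]+1,r))
for z in(.018,):
    a=plane(im,L,z,st);b=plane(im,Rr,z,st)
    n=np.array([np.cos(np.radians(13.6)),np.sin(np.radians(13.6))])
    for nm,p in(('L',a),('R',b)):
        l=cv2.fitLine((p[:,:2]*1000).astype(np.float32),cv2.DIST_HUBER,0,.1,.01).ravel()
        print(nm,'dir',np.degrees(np.arctan2(l[1],l[0]))%180,'offset along tray x',np.median(p[:,:2]@n).round(4))
c=plane(im,[(206,224),(309,224),(258,178),(257,80)],.018,st);print(c.round(4))
print('expected right,middle',[.5573,-.2561],[.5385,-.1783],'tray-x coord',np.array([.5573,-.2561])@n)
print('reproject expected rim pts',project(im,[[.5573,-.2561,.018],[.5385,-.1783,.018],[.6124,-.2871,.018],[.5218,-.3072,.018]],st).round(1))
for w,tp in(((309,224),(397.4,165.3)),((206,224),(404.8,192.8))):
    print('corner tri',*tri([ray(im,[w],st),ray(t,[tp])]))
# held egg centre at tool z -9.4mm
p=plane(im,[(256,264)],st['position'][2]+.0094,st);print('egg',p.round(4),st['position'].round(4))
```

```text
L dir 103.816956 offset along tray x 0.4349
R dir 103.80975 offset along tray x 0.5255
[[ 0.5218 -0.307   0.018 ]
 [ 0.61   -0.2857  0.018 ]
 [ 0.5564 -0.2555  0.018 ]
 [ 0.5369 -0.179   0.018 ]]
expected right,middle [0.5573, -0.2561] [0.5385, -0.1783] tray-x coord 0.4814539704568505
reproject expected rim pts [[258.9 178.9]
 [259.2  79.6]
 [311.2 226.1]
 [206.  224.2]]
corner tri [ 6.14731523e-01 -2.92896900e-01  7.70743474e-05] [0.0006212659487141142, 0.0006212659487141525]
corner tri [ 0.52173971 -0.30735977  0.01717966] [2.3466735354619982e-05, 2.346673535466324e-05]
egg [[ 0.5543 -0.2555  0.1642]] [ 0.5549 -0.2558  0.1548]
```

```bash
python3 -m pendant '[{"dx":-0.001,"dy":0.002,"dz":0.01,"rx":0,"ry":0,"rz":-0.2,"hand":0.036},{"dx":0,"dy":0,"dz":0.02,"rx":0,"ry":0,"rz":0,"hand":0.036},{"dx":0,"dy":0,"dz":0.025,"rx":0,"ry":0,"rz":0,"hand":0.036},{"dx":0,"dy":0,"dz":0.025,"rx":0,"ry":0,"rz":0,"hand":0.036},{"dx":0,"dy":0,"dz":0.02,"rx":0,"ry":0,"rz":0,"hand":0.036},{"dx":0,"dy":0,"dz":0.015,"rx":0,"ry":0,"rz":0,"hand":0.036},{"dx":0,"dy":0,"dz":0.008,"rx":0,"ry":0,"rz":0,"hand":0.036},{"dx":0,"dy":0,"dz":0,"rx":0,"ry":0,"rz":0,"hand":0.036},{"dx":0,"dy":0,"dz":0,"rx":0,"ry":0,"rz":0,"hand":0.036}]'
python3 look.py w6 | head -3
python3 -c "
from h import *
togo(.5570,-.2560,.0191,103.8)"
```

```text
clock: 8.98
position: [0.5579, -0.2555, 0.0326]
ee_rot: [-0.0, 0.616, 0.787, 0.0]
contact_force: [-0.2, -0.2, 0.8]
width: 0.0427
gripper_force: 20.5
t 9.03 pos [ 0.5585 -0.2561  0.0335] yaw 103.88 zaxis [ 1.2e-03 -7.0e-04 -1.0e+00] w 0.0424 gf 20.5 F [-0.2  0.4 -0.1] | shift mm [ 0.5 -1.4 14.3] rz 0.1
```

View pics/w6.png

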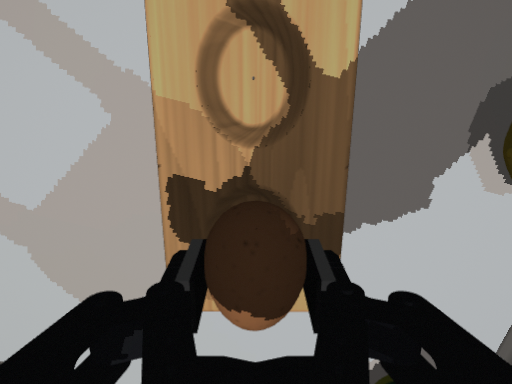

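The egg (256) is centred on the tray (edges about 163 and 345), just above the dimple. I'll creep down and watch the force.

```bash
python3 -m pendant '[{"dx":0,"dy":-0.001,"dz":0.003,"rx":0,"ry":0,"rz":0,"hand":0.036},{"dx":0,"dy":0,"dz":0.003,"rx":0,"ry":0,"rz":0,"hand":0.036},{"dx":0,"dy":0,"dz":0.002,"rx":0,"ry":0,"rz":0,"hand":0.036},{"dx":0,"dy":0,"dz":0.001,"rx":0,"ry":0,"rz":0,"hand":0.036},{"dx":0,"dy":0,"dz":0,"rx":0,"ry":0,"rz":0,"hand":0.036}]'
python3 -m pendant '[{"dx":0,"dy":0,"dz":0.001,"rx":0,"ry":0,"rz":0,"hand":0.036},{"dx":0,"dy":0,"dz":0.001,"rx":0,"ry":0,"rz":0,"hand":0.036},{"dx":0,"dy":0,"dz":0,"rx":0,"ry":0,"rz":0,"hand":0.036}]'
```

```text
clock: 9.45
position: [0.5566, -0.2567, 0.0237]
ee_rot: [-0.0, 0.617, 0.787, -0.0]
contact_force: [-0.1, 0.2, -0.7]
width: 0.0423
gripper_force: 20.5
clock: 9.7
position: [0.5567, -0.2567, 0.0216]
ee_rot: [-0.0, 0.617, 0.787, -0.0]
contact_force: [0.1, 0.7, -0.7]
width: 0.0426
gripper_force: 20.5
```

```bash
python3 -m pendant '[{"dx":0,"dy":0,"dz":0.001,"rx":0,"ry":0,"rz":0,"hand":0.036},{"dx":0,"dy":0,"dz":0,"rx":0,"ry":0,"rz":0,"hand":0.036}]'
```

```text
clock: 9.87
position: [0.5567, -0.2567, 0.0207]
ee_rot: [-0.0, 0.617, 0.787, -0.0]
contact_force: [0.4, 0.9, -0.0]
width: 0.0424
gripper_force: 20.5
```

```bash
python3 -m pendant '[{"dx":0,"dy":0,"dz":0.001,"rx":0,"ry":0,"rz":0,"hand":0.036},{"dx":0,"dy":0,"dz":0,"rx":0,"ry":0,"rz":0,"hand":0.036}]'
python3 -m pendant '[{"dx":0,"dy":0,"dz":0.0005,"rx":0,"ry":0,"rz":0,"hand":0.036},{"dx":0,"dy":0,"dz":0,"rx":0,"ry":0,"rz":0,"hand":0.036}]'
```

```text
clock: 10.03
position: [0.5567, -0.2567, 0.0197]
ee_rot: [-0.0, 0.617, 0.787, -0.0]
contact_force: [0.1, 0.0, -0.6]
width: 0.0428
gripper_force: 20.5
clock: 10.2
position: [0.5567, -0.2567, 0.0192]
ee_rot: [0.0, 0.617, 0.787, -0.0]
contact_force: [0.3, 0.7, -0.3]
width: 0.0427
gripper_force: 20.5
```

```bash
python3 -m pendant '[{"dx":0,"dy":0,"dz":0.0005,"rx":0,"ry":0,"rz":0,"hand":0.036},{"dx":0,"dy":0,"dz":0.0003,"rx":0,"ry":0,"rz":0,"hand":0.036},{"dx":0,"dy":0,"dz":0,"rx":0,"ry":0,"rz":0,"hand":0.036}]'
```

```text
clock: 10.45
position: [0.5568, -0.2568, 0.0191]
ee_rot: [0.0, 0.617, 0.787, -0.0]
contact_force: [-1.2, 0.3, 4.1]
width: 0.0427
gripper_force: 20.8
```

```bash
python3 -m pendant '[{"dx":0,"dy":0,"dz":0.0007,"rx":0,"ry":0,"rz":0,"hand":0.036},{"dx":0,"dy":0,"dz":0,"rx":0,"ry":0,"rz":0,"hand":0.036}]'
```

```text
clock: 10.62
position: [0.5568, -0.2568, 0.0191]
ee_rot: [0.0, 0.617, 0.787, -0.0]
contact_force: [-2.4, 1.0, 7.3]
width: 0.0426
gripper_force: 21.1
```

The egg touched down at exactly the predicted height, pressing with 7 N. I'll ease back a little and release slowly.

```bash
python3 -m pendant '[{"dx":0,"dy":0,"dz":-0.001,"rx":0,"ry":0,"rz":0,"hand":0.036},{"dx":0,"dy":0,"dz":0,"rx":0,"ry":0,"rz":0,"hand":0.044},{"dx":0,"dy":0,"dz":0,"rx":0,"ry":0,"rz":0,"hand":0.047},{"dx":0,"dy":0,"dz":0,"rx":0,"ry":0,"rz":0,"hand":0.052},{"dx":0,"dy":0,"dz":0,"rx":0,"ry":0,"rz":0,"hand":0.06},{"dx":0,"dy":0,"dz":0,"rx":0,"ry":0,"rz":0,"hand":0.066},{"dx":0,"dy":0,"dz":0,"rx":0,"ry":0,"rz":0,"hand":0.066}]'
python3 -m pendant '[{"dx":0,"dy":0,"dz":-0.01,"rx":0,"ry":0,"rz":0,"hand":0.066},{"dx":0,"dy":0,"dz":-0.02,"rx":0,"ry":0,"rz":0,"hand":0.07},{"dx":0,"dy":0,"dz":-0.03,"rx":0,"ry":0,"rz":0,"hand":0.085},{"dx":0,"dy":0,"dz":-0.035,"rx":0,"ry":0,"rz":0,"hand":0.085},{"dx":0,"dy":0,"dz":-0.035,"rx":0,"ry":0,"rz":0,"hand":0.085},{"dx":0,"dy":0,"dz":-0.035,"rx":0,"ry":0,"rz":0,"hand":0.085},{"dx":0,"dy":0,"dz":-0.025,"rx":0,"ry":0,"rz":0,"hand":0.085},{"dx":0,"dy":0,"dz":-0.01,"rx":0,"ry":0,"rz":0,"hand":0.085},{"dx":0,"dy":0,"dz":0,"rx":0,"ry":0,"rz":0,"hand":0.085}]'
python3 look.py w7
python3 -c "
from h import *
togo(.4665,.2915,.225,25.2)"
```

```text
clock: 11.2
position: [0.5567, -0.2567, 0.0186]
ee_rot: [-0.0, 0.617, 0.787, -0.0]
contact_force: [0.1, -0.2, 0.2]
width: 0.0664
gripper_force: 0.0
clock: 11.95
position: [0.5581, -0.2575, 0.2224]
ee_rot: [0.003, 0.617, 0.787, 0.0]
contact_force: [1.0, 0.3, -0.5]
width: 0.0851
gripper_force: 0.0
[251. 269.] [ 44. 166.] centre [[ 0.5834 -0.3805  0.0225]] mm [ 57.7 187.2] yaw 177.5
[106. 241.] [ 7. 99.] centre [[ 0.4201 -0.3844  0.0225]] mm [  9.  106.3] yaw 178.5
[240. 154.] [67. 88.] centre [[ 0.5416 -0.2544  0.0225]] mm [69.1 88.3] yaw 149.4
[261.  90.] [66. 92.] centre [[ 0.5474 -0.1887  0.0225]] mm [62.8 86.2] yaw 136.6
[268.  21.] [44. 76.] centre [[ 0.5382 -0.1285  0.0225]] mm [37.2 68.8] yaw 177.7
t 12.0 pos [ 0.5569 -0.2568  0.2197] yaw 103.82 zaxis [ 0.0018 -0.0011 -1.    ] w 0.085 gf 0.0 F [-1.1  0.3 -0.4] | shift mm [554.   43.2  -6.1] rz 78.6
```

View pics/w7.png

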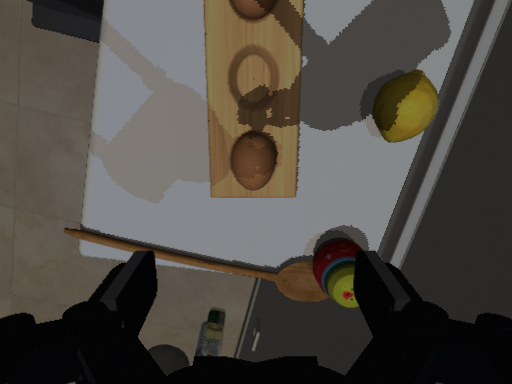

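Egg A is seated lengthwise at (254,160), and the middle dimple (254,77) is free. On to egg B.

```bash
python3 -m pendant '[{"dx":0.0346,"dy":0.0027,"dz":0,"rx":0,"ry":0,"rz":0,"hand":0.085},{"dx":0.0346,"dy":0.0027,"dz":0,"rx":0,"ry":0,"rz":0,"hand":0.085},{"dx":0.0346,"dy":0.0027,"dz":0,"rx":0,"ry":0,"rz":0,"hand":0.085},{"dx":0.0346,"dy":0.0027,"dz":0,"rx":0,"ry":0,"rz":0,"hand":0.085},{"dx":0.0346,"dy":0.0027,"dz":0,"rx":0,"ry":0,"rz":0,"hand":0.085},{"dx":0.0346,"dy":0.0027,"dz":0,"rx":0,"ry":0,"rz":0,"hand":0.085},{"dx":0.0346,"dy":0.0027,"dz":0,"rx":0,"ry":0,"rz":0,"hand":0.085},{"dx":0.0346,"dy":0.0027,"dz":0,"rx":0,"ry":0,"rz":0,"hand":0.085}]'
python3 -m pendant '[{"dx":0.0346,"dy":0.0027,"dz":0,"rx":0,"ry":0,"rz":0,"hand":0.085},{"dx":0.0346,"dy":0.0027,"dz":0,"rx":0,"ry":0,"rz":0,"hand":0.085},{"dx":0.0346,"dy":0.0027,"dz":0,"rx":0,"ry":0,"rz":0,"hand":0.085},{"dx":0.0346,"dy":0.0027,"dz":0,"rx":0,"ry":0,"rz":0,"hand":0.085},{"dx":0.0346,"dy":0.0027,"dz":0,"rx":0,"ry":0,"rz":0,"hand":0.085},{"dx":0.0346,"dy":0.0027,"dz":0,"rx":0,"ry":0,"rz":0,"hand":0.085},{"dx":0.0346,"dy":0.0027,"dz":0,"rx":0,"ry":0,"rz":0,"hand":0.085},{"dx":0.0346,"dy":0.0027,"dz":0,"rx":0,"ry":0,"rz":0,"hand":0.085}]'
python3 -m pendant '[{"dx":0,"dy":0,"dz":0,"rx":0,"ry":0,"rz":7.14,"hand":0.085},{"dx":0,"dy":0,"dz":0,"rx":0,"ry":0,"rz":7.14,"hand":0.085},{"dx":0,"dy":0,"dz":0,"rx":0,"ry":0,"rz":7.14,"hand":0.085},{"dx":0,"dy":0,"dz":0,"rx":0,"ry":0,"rz":7.14,"hand":0.085},{"dx":0,"dy":0,"dz":0,"rx":0,"ry":0,"rz":7.14,"hand":0.085},{"dx":0,"dy":0,"dz":0,"rx":0,"ry":0,"rz":7.14,"hand":0.085},{"dx":0,"dy":0,"dz":0,"rx":0,"ry":0,"rz":7.14,"hand":0.085},{"dx":0,"dy":0,"dz":0,"rx":0,"ry":0,"rz":7.14,"hand":0.085},{"dx":0,"dy":0,"dz":0,"rx":0,"ry":0,"rz":7.14,"hand":0.085},{"dx":0,"dy":0,"dz":0,"rx":0,"ry":0,"rz":7.14,"hand":0.085},{"dx":0,"dy":0,"dz":0,"rx":0,"ry":0,"rz":7.14,"hand":0.085},{"dx":0,"dy":0,"dz":0,"rx":0,"ry":0,"rz":0,"hand":0.085}]'
python3 look.py w8
python3 -c "
from h import *
togo(.466,.2914,.0125,25.2)"
```

```text
clock: 12.67
position: [0.5093, 0.0189, 0.216]
ee_rot: [-0.002, 0.617, 0.787, -0.001]
contact_force: [0.2, -0.3, -0.2]
width: 0.0849
gripper_force: 0.0
clock: 13.33
position: [0.4643, 0.2921, 0.2159]
ee_rot: [-0.001, 0.617, 0.787, -0.003]
contact_force: [1.2, -0.6, 0.2]
width: 0.0853
gripper_force: 0.0
clock: 14.33
position: [0.465, 0.2905, 0.2159]
ee_rot: [0.001, 0.976, 0.218, -0.003]
contact_force: [-0.5, -0.1, 0.8]
width: 0.085
gripper_force: 0.0
[254. 161.] [43. 56.] centre [[0.465  0.2904 0.0225]] mm [42.6 57.3] yaw 23.1
t 14.38 pos [0.4652 0.2905 0.2163] yaw 25.42 zaxis [-0.0044 -0.0022 -1.    ] w 0.085 gf 0.0 F [ 0.1 -0.4 -0.4] | shift mm [  2.1  -0.4 203.8] rz 0.2
```

```bash
python3 -m pendant '[{"dx":0.001,"dy":0,"dz":0.034,"rx":0,"ry":0,"rz":1.2,"hand":0.085},{"dx":0,"dy":0,"dz":0.034,"rx":0,"ry":0,"rz":0,"hand":0.085},{"dx":0,"dy":0,"dz":0.034,"rx":0,"ry":0,"rz":0,"hand":0.085},{"dx":0,"dy":0,"dz":0.030,"rx":0,"ry":0,"rz":0,"hand":0.085},{"dx":0,"dy":0,"dz":0.025,"rx":0,"ry":0,"rz":0,"hand":0.085},{"dx":0,"dy":0,"dz":0.018,"rx":0,"ry":0,"rz":0,"hand":0.085},{"dx":0,"dy":0,"dz":0.014,"rx":0,"ry":0,"rz":0,"hand":0.085},{"dx":0,"dy":0,"dz":0.009,"rx":0,"ry":0,"rz":0,"hand":0.085},{"dx":0,"dy":0,"dz":0.005,"rx":0,"ry":0,"rz":0,"hand":0.085},{"dx":0,"dy":0,"dz":0,"rx":0,"ry":0,"rz":0,"hand":0.06},{"dx":0,"dy":0,"dz":0,"rx":0,"ry":0,"rz":0,"hand":0.055},{"dx":0,"dy":0,"dz":0,"rx":0,"ry":0,"rz":0,"hand":0.052}]' 20
python3 look.py w9
python3 -c "
from h import *;import pickle
st,im=pickle.load(open('w9.pkl','rb'))
B=max(blobs(im,(3,70,20),(16,255,255),200,20000),key=cv2.contourArea);e=cv2.fitEllipse(B)
print(e,plane(im,[e[0]],.0225,st).round(4));togo(.4655,.291,.0131,24.2)"
```

```text
clock: 15.38
position: [0.468, 0.2919, 0.0166]
ee_rot: [-0.0, 0.978, 0.209, 0.001]
contact_force: [0.4, 0.4, 0.2]
width: 0.0525
gripper_force: 0.0
((253.8907012939453, 267.04547119140625), (98.1492919921875, 124.44292449951172), 0.9581555724143982) [[0.4647 0.2905 0.0225]]
t 15.43 pos [0.4681 0.2919 0.0167] yaw 24.11 zaxis [ 1.9e-03  8.0e-04 -1.0e+00] w 0.0518 gf 0.0 F [-0.1 -0.1 -0.2] | shift mm [-2.8 -0.2  3.6] rz -0.1
```

Egg B is centred at (254,267) with its axis aligned to within 1°. I'll trim 2 mm along the axis and 3.6 mm down, then grip and lift.

```bash
python3 -m pendant '[{"dx":-0.002,"dy":0,"dz":0.0036,"rx":0,"ry":0,"rz":0,"hand":0.052},{"dx":0,"dy":0,"dz":0,"rx":0,"ry":0,"rz":0,"hand":0.048},{"dx":0,"dy":0,"dz":0,"rx":0,"ry":0,"rz":0,"hand":0.044},{"dx":0,"dy":0,"dz":0,"rx":0,"ry":0,"rz":0,"hand":0.041},{"dx":0,"dy":0,"dz":0,"rx":0,"ry":0,"rz":0,"hand":0.038},{"dx":0,"dy":0,"dz":0,"rx":0,"ry":0,"rz":0,"hand":0.036},{"dx":0,"dy":0,"dz":0,"rx":0,"ry":0,"rz":0,"hand":0.036}]' 20
python3 -m pendant '[{"dx":0,"dy":0,"dz":-0.004,"rx":0,"ry":0,"rz":0,"hand":0.036},{"dx":0,"dy":0,"dz":-0.008,"rx":0,"ry":0,"rz":0,"hand":0.036},{"dx":0,"dy":0,"dz":-0.012,"rx":0,"ry":0,"rz":0,"hand":0.036},{"dx":0,"dy":0,"dz":-0.02,"rx":0,"ry":0,"rz":0,"hand":0.036},{"dx":0,"dy":0,"dz":-0.025,"rx":0,"ry":0,"rz":0,"hand":0.036},{"dx":0,"dy":0,"dz":-0.025,"rx":0,"ry":0,"rz":0,"hand":0.036},{"dx":0,"dy":0,"dz":-0.025,"rx":0,"ry":0,"rz":0,"hand":0.036},{"dx":0,"dy":0,"dz":-0.02,"rx":0,"ry":0,"rz":0,"hand":0.036},{"dx":0,"dy":0,"dz":-0.01,"rx":0,"ry":0,"rz":0,"hand":0.036},{"dx":0,"dy":0,"dz":0,"rx":0,"ry":0,"rz":0,"hand":0.036}]'
python3 -m pendant '[{"dx":0,"dy":0,"dz":0,"rx":0,"ry":0,"rz":-3.5,"hand":0.036},{"dx":0,"dy":0,"dz":0,"rx":0,"ry":0,"rz":-7.1,"hand":0.036},{"dx":0,"dy":0,"dz":0,"rx":0,"ry":0,"rz":-7.1,"hand":0.036},{"dx":0,"dy":0,"dz":0,"rx":0,"ry":0,"rz":-7.1,"hand":0.036},{"dx":0,"dy":0,"dz":0,"rx":0,"ry":0,"rz":-7.1,"hand":0.036},{"dx":0,"dy":0,"dz":0,"rx":0,"ry":0,"rz":-7.1,"hand":0.036},{"dx":0,"dy":0,"dz":0,"rx":0,"ry":0,"rz":-7.1,"hand":0.036},{"dx":0,"dy":0,"dz":0,"rx":0,"ry":0,"rz":-7.1,"hand":0.036},{"dx":0,"dy":0,"dz":0,"rx":0,"ry":0,"rz":-7.1,"hand":0.036},{"dx":0,"dy":0,"dz":0,"rx":0,"ry":0,"rz":-7.1,"hand":0.036},{"dx":0,"dy":0,"dz":0,"rx":0,"ry":0,"rz":-7.1,"hand":0.036},{"dx":0,"dy":0,"dz":0,"rx":0,"ry":0,"rz":-5.2,"hand":0.036}]'
python3 -m pendant '[{"dx":0,"dy":0,"dz":0,"rx":0,"ry":0,"rz":0,"hand":0.036}]'
python3 look.py w10
python3 -c "
from h import *
togo(.538,-.1785,.155,103.8)"
```

```text
clock: 16.02
position: [0.4652, 0.2907, 0.0126]
ee_rot: [0.0, 0.978, 0.209, -0.0]
contact_force: [-2.6, 0.2, 5.0]
width: 0.0427
gripper_force: 20.1
clock: 16.85
position: [0.4673, 0.2915, 0.1639]
ee_rot: [-0.001, 0.978, 0.209, 0.003]
contact_force: [0.2, -0.0, -0.1]
width: 0.0425
gripper_force: 20.5
clock: 17.85
position: [0.4647, 0.2903, 0.1593]
ee_rot: [-0.001, 0.615, 0.789, -0.001]
contact_force: [0.3, 0.1, -1.0]
width: 0.0426
gripper_force: 20.5
clock: 17.93
position: [0.4647, 0.2903, 0.1595]
ee_rot: [-0.001, 0.617, 0.787, -0.001]
contact_force: [-0.4, -0.3, -1.9]
width: 0.0428
gripper_force: 20.5
t 17.98 pos [0.4648 0.2904 0.1597] yaw 103.67 zaxis [-0.0024 -0.0013 -1.    ] w 0.0426 gf 20.5 F [ 0.1 -0.6 -0.5] | shift mm [-472.9  -39.6    5.1] rz -0.1
```

```bash
python3 -m pendant '[{"dx":-0.0158,"dy":-0.0013,"dz":0,"rx":0,"ry":0,"rz":0,"hand":0.036},{"dx":-0.0315,"dy":-0.0026,"dz":0,"rx":0,"ry":0,"rz":0,"hand":0.036},{"dx":-0.0315,"dy":-0.0026,"dz":0,"rx":0,"ry":0,"rz":0,"hand":0.036},{"dx":-0.0315,"dy":-0.0026,"dz":0,"rx":0,"ry":0,"rz":0,"hand":0.036},{"dx":-0.0315,"dy":-0.0026,"dz":0,"rx":0,"ry":0,"rz":0,"hand":0.036},{"dx":-0.0315,"dy":-0.0026,"dz":0,"rx":0,"ry":0,"rz":0,"hand":0.036},{"dx":-0.0315,"dy":-0.0026,"dz":0,"rx":0,"ry":0,"rz":0,"hand":0.036},{"dx":-0.0315,"dy":-0.0026,"dz":0,"rx":0,"ry":0,"rz":0,"hand":0.036}]'
python3 -m pendant '[{"dx":-0.0315,"dy":-0.0026,"dz":0,"rx":0,"ry":0,"rz":0,"hand":0.036},{"dx":-0.0315,"dy":-0.0026,"dz":0,"rx":0,"ry":0,"rz":0,"hand":0.036},{"dx":-0.0315,"dy":-0.0026,"dz":0,"rx":0,"ry":0,"rz":0,"hand":0.036},{"dx":-0.0315,"dy":-0.0026,"dz":0,"rx":0,"ry":0,"rz":0,"hand":0.036},{"dx":-0.0315,"dy":-0.0026,"dz":0,"rx":0,"ry":0,"rz":0,"hand":0.036},{"dx":-0.0315,"dy":-0.0026,"dz":0,"rx":0,"ry":0,"rz":0,"hand":0.036},{"dx":-0.0315,"dy":-0.0026,"dz":0,"rx":0,"ry":0,"rz":0,"hand":0.036},{"dx":-0.0158,"dy":-0.0013,"dz":0,"rx":0,"ry":0,"rz":0,"hand":0.036},{"dx":0,"dy":0,"dz":0,"rx":0,"ry":0,"rz":0,"hand":0.036},{"dx":0,"dy":0,"dz":0,"rx":0,"ry":0,"rz":0,"hand":0.036}]'
python3 look.py w11
python3 - <<'E'
from h import *;import pickle
st,im=pickle.load(open('w11.pkl','rb'))
g=cv2.cvtColor(im['frame'],cv2.COLOR_RGB2HSV)
n=np.array([np.cos(np.radians(13.7)),np.sin(np.radians(13.7))]);L=[];Rr=[]
for r in range(20,215,5):
    w=np.where((g[r,:,1]>55)&(g[r,:,0]>8)&(g[r,:,0]<30))[0];w=w[(w>150)&(w<360)]
    if len(w): L.append((w[0],r));Rr.append((w[-1]+1,r))
a,b=[np.median(plane(im,q,.018,st)[:,:2]@n) for q in(L,Rr)]
print('edges tray-x',a.round(4),b.round(4),'mid',((a+b)/2).round(4),'target',(np.array([.538,-.1785])@n).round(4))
print('held egg candidates');
cs=blobs(im,(3,70,15),(16,255,255),4000,30000)
for c in cs: e=cv2.fitEllipse(c);print(np.round(e[0],1),np.round(e[1],1),plane(im,[e[0]],st['position'][2]+.0099,st).round(4))
togo(.538,-.1785,.0186,103.8)
E
```

```text
clock: 18.65
position: [0.5024, 0.0552, 0.1605]
ee_rot: [-0.0, 0.618, 0.786, -0.0]
contact_force: [0.9, -0.2, -0.8]
width: 0.0428
gripper_force: 20.5
clock: 19.48
position: [0.5397, -0.1775, 0.1603]
ee_rot: [-0.001, 0.618, 0.786, 0.0]
contact_force: [-0.1, 0.4, -1.1]
width: 0.0426
gripper_force: 20.5
[253. 282.] [54. 95.] centre [[ 0.5608 -0.2762  0.0225]] mm [ 51.9 101.5] yaw 95.4
edges tray-x 0.4344 0.5252 mid 0.4798 target 0.4804
held egg candidates
[255.9 163.3] [109.9 354.2] [[ 0.5284 -0.1336  0.1702]]
t 19.53 pos [ 0.5395 -0.1765  0.1605] yaw 103.7 zaxis [-0.0017  0.0018 -1.    ] w 0.0423 gf 20.5 F [-0.5  0.4 -1.1] | shift mm [ -1.9  -1.8 141.9] rz -0.1
```

```bash
python3 -m pendant '[{"dx":-0.0015,"dy":-0.0018,"dz":0.01,"rx":0,"ry":0,"rz":-0.1,"hand":0.036},{"dx":0,"dy":0,"dz":0.02,"rx":0,"ry":0,"rz":0,"hand":0.036},{"dx":0,"dy":0,"dz":0.025,"rx":0,"ry":0,"rz":0,"hand":0.036},{"dx":0,"dy":0,"dz":0.025,"rx":0,"ry":0,"rz":0,"hand":0.036},{"dx":0,"dy":0,"dz":0.02,"rx":0,"ry":0,"rz":0,"hand":0.036},{"dx":0,"dy":0,"dz":0.015,"rx":0,"ry":0,"rz":0,"hand":0.036},{"dx":0,"dy":0,"dz":0.012,"rx":0,"ry":0,"rz":0,"hand":0.036},{"dx":0,"dy":0,"dz":0,"rx":0,"ry":0,"rz":0,"hand":0.036},{"dx":0,"dy":0,"dz":0,"rx":0,"ry":0,"rz":0,"hand":0.036}]'
python3 look.py w12|tail -1
python3 -c "
from h import *
togo(.538,-.1785,.0186,103.8)"
```

```text
clock: 20.28
position: [0.5379, -0.1778, 0.0334]
ee_rot: [-0.001, 0.616, 0.788, -0.0]
contact_force: [0.1, 0.5, 0.3]
width: 0.0426
gripper_force: 20.6
[200. 345.] [11. 32.] centre [[ 0.5223 -0.2441  0.0225]] mm [ 6.4 20.8] yaw 111.0
t 20.33 pos [ 0.5388 -0.1784  0.0343] yaw 103.94 zaxis [-1.e-04  2.e-04 -1.e+00] w 0.0423 gf 20.6 F [ 0.2 -0.3 -0.4] | shift mm [ 0.1 -0.8 15.7] rz 0.1
```

View pics/w12.png

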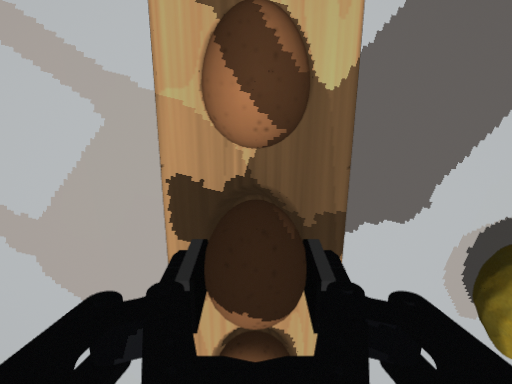

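The held egg (255,263) is centred over the middle dimple between its neighbours at (256,75) and (256,345). I'll creep down the same way.

```bash
python3 -m pendant '[{"dx":0,"dy":0,"dz":0.003,"rx":0,"ry":0,"rz":0,"hand":0.036},{"dx":0,"dy":0,"dz":0.003,"rx":0,"ry":0,"rz":0,"hand":0.036},{"dx":0,"dy":0,"dz":0.003,"rx":0,"ry":0,"rz":0,"hand":0.036},{"dx":0,"dy":0,"dz":0.0015,"rx":0,"ry":0,"rz":0,"hand":0.036},{"dx":0,"dy":0,"dz":0.001,"rx":0,"ry":0,"rz":0,"hand":0.036},{"dx":0,"dy":0,"dz":0,"rx":0,"ry":0,"rz":0,"hand":0.036}]'
python3 -m pendant '[{"dx":0,"dy":0,"dz":0.001,"rx":0,"ry":0,"rz":0,"hand":0.036},{"dx":0,"dy":0,"dz":0.0005,"rx":0,"ry":0,"rz":0,"hand":0.036},{"dx":0,"dy":0,"dz":0,"rx":0,"ry":0,"rz":0,"hand":0.036}]'
```

```text
clock: 20.83
position: [0.5387, -0.1794, 0.0225]
ee_rot: [-0.0, 0.617, 0.787, -0.0]
contact_force: [-0.5, 0.5, -0.6]
width: 0.0425
gripper_force: 20.6
clock: 21.08
position: [0.5388, -0.1794, 0.0211]
ee_rot: [-0.0, 0.617, 0.787, -0.0]
contact_force: [-0.2, -0.1, -0.1]
width: 0.0426
gripper_force: 20.6
```

```bash
python3 -m pendant '[{"dx":0,"dy":0,"dz":0.001,"rx":0,"ry":0,"rz":0,"hand":0.036},{"dx":0,"dy":0,"dz":0.0005,"rx":0,"ry":0,"rz":0,"hand":0.036},{"dx":0,"dy":0,"dz":0,"rx":0,"ry":0,"rz":0,"hand":0.036}]'
python3 -m pendant '[{"dx":0,"dy":0,"dz":0.0005,"rx":0,"ry":0,"rz":0,"hand":0.036},{"dx":0,"dy":0,"dz":0,"rx":0,"ry":0,"rz":0,"hand":0.036}]'
```

```text
clock: 21.33
position: [0.5387, -0.1794, 0.0196]
ee_rot: [-0.0, 0.616, 0.787, -0.0]
contact_force: [0.9, -0.3, 0.3]
width: 0.0423
gripper_force: 20.6
clock: 21.5
position: [0.5388, -0.1794, 0.0191]
ee_rot: [-0.0, 0.616, 0.787, -0.0]
contact_force: [-0.8, 0.4, -1.5]
width: 0.0427
gripper_force: 20.6
```

```bash
python3 -m pendant '[{"dx":0,"dy":0,"dz":0.0005,"rx":0,"ry":0,"rz":0,"hand":0.036},{"dx":0,"dy":0,"dz":0.0003,"rx":0,"ry":0,"rz":0,"hand":0.036},{"dx":0,"dy":0,"dz":0,"rx":0,"ry":0,"rz":0,"hand":0.036}]'
```

```text
clock: 21.75
position: [0.5389, -0.1794, 0.0187]
ee_rot: [0.0, 0.616, 0.787, 0.0]
contact_force: [0.5, 0.2, 2.0]
width: 0.0428
gripper_force: 20.7
```

It touched down at the predicted height with 2 N, so I release and back off.

```bash
python3 -m pendant '[{"dx":0,"dy":0,"dz":-0.0003,"rx":0,"ry":0,"rz":0,"hand":0.036},{"dx":0,"dy":0,"dz":0,"rx":0,"ry":0,"rz":0,"hand":0.044},{"dx":0,"dy":0,"dz":0,"rx":0,"ry":0,"rz":0,"hand":0.047},{"dx":0,"dy":0,"dz":0,"rx":0,"ry":0,"rz":0,"hand":0.052},{"dx":0,"dy":0,"dz":0,"rx":0,"ry":0,"rz":0,"hand":0.06},{"dx":0,"dy":0,"dz":0,"rx":0,"ry":0,"rz":0,"hand":0.066},{"dx":0,"dy":0,"dz":0,"rx":0,"ry":0,"rz":0,"hand":0.066}]'
python3 -m pendant '[{"dx":0,"dy":0,"dz":-0.01,"rx":0,"ry":0,"rz":0,"hand":0.066},{"dx":0,"dy":0,"dz":-0.02,"rx":0,"ry":0,"rz":0,"hand":0.07},{"dx":0,"dy":0,"dz":-0.03,"rx":0,"ry":0,"rz":0,"hand":0.085},{"dx":0,"dy":0,"dz":-0.035,"rx":0,"ry":0,"rz":0,"hand":0.085},{"dx":0,"dy":0,"dz":-0.035,"rx":0,"ry":0,"rz":0,"hand":0.085},{"dx":0,"dy":0,"dz":-0.035,"rx":0,"ry":0,"rz":0,"hand":0.085},{"dx":0,"dy":0,"dz":-0.025,"rx":0,"ry":0,"rz":0,"hand":0.085},{"dx":0,"dy":0,"dz":-0.01,"rx":0,"ry":0,"rz":0,"hand":0.085},{"dx":0,"dy":0,"dz":0,"rx":0,"ry":0,"rz":0,"hand":0.085}]'
python3 look.py w13
python3 - <<'E'
from h import *;import pickle
st,im=pickle.load(open('w13.pkl','rb'))
# brown (egg) vs wood: higher saturation / redder
f=im['frame'].astype(float);ratio=f[:,:,0]/(f[:,:,2]+1)
for nm,p in(('left',(.5196,-.1005)),('middle',(.538,-.1785)),('right',(.5567,-.2558))):
    uv=project(im,[[*p,.0285]],st)[0];x,y=uv.astype(int);w=f[max(0,y-20):y+20,x-15:x+15].reshape(-1,3)
    print(nm,uv.round(),'median RGB',np.median(w,0))
t=__import__('rig').manip.get_image('top')
for c in blobs(t,(0,170,60),(8,255,255),80,3000): 
    m=cv2.minEnclosingCircle(c);print('red',np.round(m[0],1))
E
```

```text
clock: 22.33
position: [0.5389, -0.1794, 0.0187]
ee_rot: [0.0, 0.616, 0.787, -0.0]
contact_force: [0.3, 1.4, -0.2]
width: 0.0659
gripper_force: 0.0
clock: 23.08
position: [0.5403, -0.18, 0.2222]
ee_rot: [0.003, 0.616, 0.787, 0.001]
contact_force: [-0.7, 0.3, -1.1]
width: 0.0852
gripper_force: 0.0
[241. 323.] [ 39. 162.] centre [[ 0.572  -0.3769  0.0225]] mm [ 59.6 190.1] yaw 176.4
[248. 231.] [41. 69.] centre [[ 0.5515 -0.2583  0.0225]] mm [46.4 79. ] yaw 131.6
[236. 157.] [59. 93.] centre [[ 0.5207 -0.1806  0.0225]] mm [61.6 93.5] yaw 141.0
[292.  40.] [17. 29.] centre [[ 0.5466 -0.0613  0.0225]] mm [14.8 26.2] yaw 149.8
[260.  85.] [ 62. 104.] centre [[ 0.5269 -0.1077  0.0225]] mm [59.  96.7] yaw 134.1
[471.  12.] [10. 28.] centre [[0.6978 0.002  0.0225]] mm [ 8.8 24.4] yaw 129.7
left [254.  76.] median RGB [101.  66.  42.]
middle [253. 160.] median RGB [83. 55. 34.]
right [253. 233.] median RGB [92. 61. 38.]
red [283.5 209.5]
```

Run:
```python
from h import *;import pickle
st,im=pickle.load(open('w13.pkl','rb'))
g=cv2.cvtColor(cv2.GaussianBlur(im['frame'],(3,3),0),cv2.COLOR_RGB2HSV)
for x,y in((254,76),(253,160),(253,233)): print(g[y,x],g[y,x-40],g[y-15,x+38])
for lo in(((0,128,20)),(0,140,20)):
  for c in blobs(im,lo,(15,255,255),400,6000):
    e=cv2.fitEllipse(c);P=plane(im,c[:,0].astype(float),.0285,st)[:,:2];f=cv2.fitEllipse((P*1e4).astype(np.float32))
    print(lo[1],np.round(e[0]),np.round(e[1]),plane(im,[e[0]],.0285,st).round(4),np.round(np.array(f[1])/10,1),'yaw',round((f[2]+90)%180,1))
```

```text
[ 13 149 113] [ 18 120 123] [ 22 108 123]
[ 13 152  92] [ 16 130 120] [ 22 110 123]
[ 13 151 110] [ 18 123 122] [ 19 118 121]
128 [281. 339.] [19. 72.] [[ 0.6232 -0.3826  0.0285]] [27. 89.] yaw 172.0
128 [252. 233.] [43. 52.] [[ 0.5555 -0.2563  0.0285]] [45.7 60.9] yaw 103.8
128 [245. 153.] [51. 90.] [[ 0.5285 -0.1733  0.0285]] [51.5 88.8] yaw 139.8
128 [257.  85.] [63. 77.] [[ 0.5243 -0.108   0.0285]] [58.7 70.1] yaw 133.6
140 [281. 339.] [19. 72.] [[ 0.6232 -0.3826  0.0285]] [27.1 89. ] yaw 172.0
140 [252. 233.] [41. 52.] [[ 0.5557 -0.2561  0.0285]] [44.2 61. ] yaw 102.6
140 [253. 160.] [44. 57.] [[ 0.5376 -0.1789  0.0285]] [44.3 57.9] yaw 102.5
140 [252.  78.] [48. 65.] [[ 0.5185 -0.1025  0.0285]] [44.6 57.7] yaw 104.1
```

All three eggs measure within 2.5 mm of their dimple centres, 45 × 58–61 mm, and within 1.5° of the tray's 103.8° axis. The timer hasn't moved, so I'm handing in.

```bash
python3 -c "
from rig import manip
print(manip.sign_off())"
```

```text
the job is handed in; nothing more can be done
None
```

Both loose brown eggs are in the middle and right dimples, lying lengthwise along the tray, and the job was handed in at about 23 s on the robot's clock; the judge's verdict was not shown.

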